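# Set out the screws and peel a tray off the oiled stack

### The job

Get the screws and a tray ready for me to take. First slide the tin of screws along the bench, without lifting it, until it stands wholly inside the chalk ring. Then peel the top tray off the oily stack by its orange tab, raising the tab's corner first while the opposite corner is still seated, and finish still holding the tray in the gripper, level, its middle over the tin and clear above it; the trays beneath stay standing on the bench where they are, and the oil can and the bottle of marking blue are left alone.

Things in the scene. Friction and masses are not known exactly. Their poses are not given: they have to be found in the camera images.
- screw_tin: Open round tin full of screws, bare metal, 76 mm diameter, 50 mm high, 0.24 kg, loose on the bench. Origin: centre of its underside; z up.
- chalk_ring: White chalk circle drawn flat on the bench, 126 mm diameter to the middle of its line, inside diameter 121 mm; no height, things slide over it freely. Origin: its centre, on the bench.
- stack: Lower bare steel trays of the stack, one loose piece, 150 x 110 mm (its x by y), 40 mm high, 0.94 kg. Origin: centre of its underside. The top tray sits 8 mm deep in its mouth (4 mm play) and sticks by about 8 N in all: some 1 N at each corner of the tab's short side, 2.5 N at the two others. Raised from the tab corner it lets go corner by corner, each when about 8 mm up.
- tray: Top bare steel tray, open, empty, 150 x 110 mm (its x by y), 0.15 kg, walls 32 mm high (an orange tab sticks up further). Origin: centre of its underside, 32 mm above the stack's origin when seated; z is its upward normal, x and y lie along the stack's.
- tray_tab (a point): Point in the tray's orange upright tab, at (-66, -46, 48) mm from the tray's origin, 15 mm below the tab's top edge. The tab stands across the tray's (-x, -y) corner: 8 mm thick, 26 mm wide, rising 31 mm above the walls, its top 95 mm above the bench when seated. Its flat faces look along the tray's diagonal (1, 1): pinch along it, one finger inside, one outside the tray. Axes: the tray's.
- tray_far (a point): Point at the tray's opposite (+x, +y) corner, at (75, 55, 8) mm from the tray's origin: outer corner of the rim's underside, 40 mm above the stack's origin when seated.
- oil_can: Red oil can with a long spout, 68 mm diameter, 165 mm high, standing upright behind the work; leave alone. Origin: centre of its underside.
- marking_blue: Small blue bottle with a black cap, 33 mm diameter, 68 mm high, standing upright behind the work; leave alone. Origin: centre of its underside.
There are look-alikes about, which are no part of the job. There is more than one size of the screw_tin; the job needs the largest. What is shaped like the tray but purple is not meant.

How it is judged:
By the outcome, as a careful person would: the job done as asked, in the order asked, and still so for the second after the job is handed in, while the arm keeps its last pose, push and grip.
It also fails if it takes over 61 s, if anything falls off the work surface, if the arm or the gripper's body presses on something with over 40 N, if the wrist force passes 120 N, or if a joint passes its speed limit or range.

### The arm

A 6-joint arm with a two-finger parallel gripper is mounted at the origin on a cart in front of the work surface, level with it; the furniture and walls round the work are solid. World frame = base frame: x ahead of the robot, y to its left, z up, the work surface at z = 0. Lengths are in mm, angles in rad, forces in N, time in s.
With the tool pointing down it reaches from about 325 to 850 mm from the base axis. Payload 4.4 kg.
Tool frame: the origin (TCP) lies at the very end of the fingers, on their centre line; the grasp point (between the pads) lies 19 mm behind it; z points along the fingers, y is the line along which they close (so a half turn about z gives the same grasp; the last joint's range is limited). The gripper opens to 94 mm and grips with 3 to 60 N. Pads are 16 mm wide; open, the fingers measure 119 mm over their backs; the gripper's body (75 mm by 177 mm) begins 78 mm behind the grasp point.
Start: joints at [1.022, 0.207, 1.542, -0, 1.393, -0.15], TCP at [223.289, 529.876, 205.447] pointing down, gripper open.
Joint ranges: [-2.73, 2.73], [-0.86, 2.22], [0.23, 2.46], [-1.11, 4.25], [0.08, 2.63], [-2.82, 2.82]. Speed limits (rad/s): [2.79, 2.79, 3.14, 3.14, 3.14, 3.14].

### API

Orientations are given as [roll, pitch, yaw] about the fixed x, y, z axes, in that order (R = Rz(yaw) Ry(pitch) Rx(roll)).
In Python, from plant import * gives the robot as it stands.
- The arm moves only by the tool send_rows, never from a script. Its argument "moves" is a list of rows, each a list of 7 numbers: the shift along the tool's x, y, z in m, then the turn, a rotation vector about the tool's x, y, z in degrees, then the finger opening in m, from 0 to 0.094. A call has exactly 10 rows; each row is the pose to reach, as a shift and turn from the pose commanded when the call began, along the tool's axes at that moment; what a row does not reach only later rows make up. A row lasts 1/12 s, in which the tool goes at most 41.7 mm and 7.16 degrees, less where a joint would pass 70% of its speed; a pose out of reach is approached as far as the arm can. A call with a gripper value outside its range is refused whole. The fingers move at their own pace and stop on an object; "squeeze" is the grip in N (left out, the last holds). Time passes only in rows, so rows that repeat a pose let the fingers close, or fill a call up. It gives the time, the measured TCP pose, the force, the opening and the grip force at its end, in the units of the state.
- sense(): the state, without advancing time (a new reading comes with each control period).
- grab_frame(name): name is "scene" or "top"; returns the picture (480x640x3 uint8, red, green, blue); there is no depth.
- camera_info(name): a dict with "camera_matrix" (3x3 intrinsics, pixels), "extrinsics" (4x4, takes a point from world to camera coordinates). Camera axes: x right, y up, looking along -z (the intrinsics and any distortion apply to the point x, -y, -z); pixel columns grow to the right and rows downward; lengths in mm; the calibration is good to about 2 mm. A picture is of the moment at which its call begins. camera_info takes no time and is no camera call.
- job_done(): hands the job in; it is judged then, once.
The state is a dict: "clock": time; "q": joint angles; "qd": joint speeds; "joint_torque": joint torques, N m; "eef_pos": TCP position; "tcp_rot": TCP orientation; "wrist_force": force on the tool from outside, world axes, zero at the start; "wrist_torque": the same for the moment, N m; "grip_width": finger opening in mm; "finger_force": force on a finger pad.
Only numpy, scipy, OpenCV 4.12 (cv2) and the standard library are available. Lean on these libraries where they do the work, as an engineer would, in place of code of your own. Each camera call takes 0.05 s, during which the arm holds its last target. There are 200 camera calls.

## Working session

There is one attempt and no reset: what is moved stays moved. The work goes in short steps, Python scripts to look and compute and a tool call to move; the robot and the scene stay as the last step left them, time stands still between calls to the robot, and variables do not carry over. Pictures are saved under pics/ and viewed, at most 10 in all, crops included, and the job is handed in when it is done.

Besides the shell and the picture viewer there is one more tool, called as name(argument=value, ...), one argument or row to a line, values as JSON. send_rows: Moves the arm, as the interface text tells. Its arguments: {"type":"object","properties":{"moves":{"type":"array"},"squeeze":{"type":"number"}},"required":["moves"]}

```bash
mkdir -p pics; ls; python3 - <<'E'
from plant import *
import cv2
for n in("scene","top"):
    cv2.imwrite(f"pics/{n}0.png",grab_frame(n)[:,:,::-1]); print(n,camera_info(n))
print(sense())
E
```

```text
pics
scene {'camera_matrix': array([[577.94475227,   0.        , 332.84042538],
       [  0.        , 577.94475227, 230.28283277],
       [  0.        ,   0.        ,   1.        ]]), 'extrinsics': array([[ 5.16941769e-01, -8.55954817e-01,  1.06093778e-02,
        -3.12978902e+02],
       [ 5.89687795e-01,  3.65062965e-01,  7.20414697e-01,
        -3.86134967e+02],
       [-6.20515521e-01, -3.66156227e-01,  6.93462404e-01,
        -7.84473954e+02],
       [ 0.00000000e+00,  0.00000000e+00,  0.00000000e+00,
         1.00000000e+00]])}
top {'camera_matrix': array([[481.09386484,   0.        , 314.97545098],
       [  0.        , 481.09386484, 239.33600932],
       [  0.        ,   0.        ,   1.        ]]), 'extrinsics': array([[ 1.43739673e-02, -9.99886549e-01, -4.50309974e-03,
        -2.05765824e+01],
       [ 9.97219581e-01,  1.40060037e-02,  7.31911150e-02,
        -5.72550997e+02],
       [-7.31197410e-02, -5.54262593e-03,  9.97307767e-01,
        -1.11015192e+03],
       [ 0.00000000e+00,  0.00000000e+00,  0.00000000e+00,
         1.00000000e+00]])}
{'clock': 0.1, 'q': array([ 1.02152210e+00,  2.07341635e-01,  1.54276203e+00, -3.40252116e-05,
        1.39349456e+00, -1.50527602e-01]), 'qd': array([ 0.00143012, -0.00184559, -0.00283131,  0.00191772,  0.00113657,
       -0.00037811]), 'joint_torque': array([-7.01070185e-04, -3.71861923e+01, -2.82295454e+01,  7.00486894e-02,
        3.10453051e-02, -5.29116505e-05]), 'eef_pos': array([222.91359604, 529.26473734, 204.42629804]), 'tcp_rot': array([-3.13960475e+00, -2.67652482e-04,  2.74285179e+00]), 'wrist_force': array([-1.13523707,  0.14287818, -1.0109553 ]), 'wrist_torque': array([ 0.00956592, -0.03020061, -0.00447838]), 'finger_force': 0.0, 'grip_width': 93.79741679670508}
```

View pics/scene0.png

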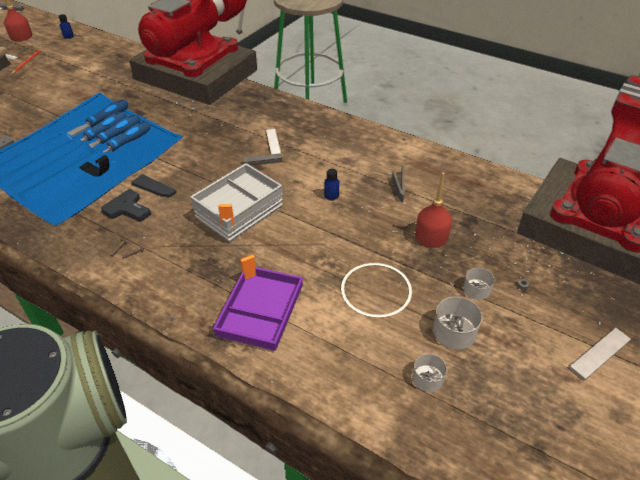

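View pics/top0.png

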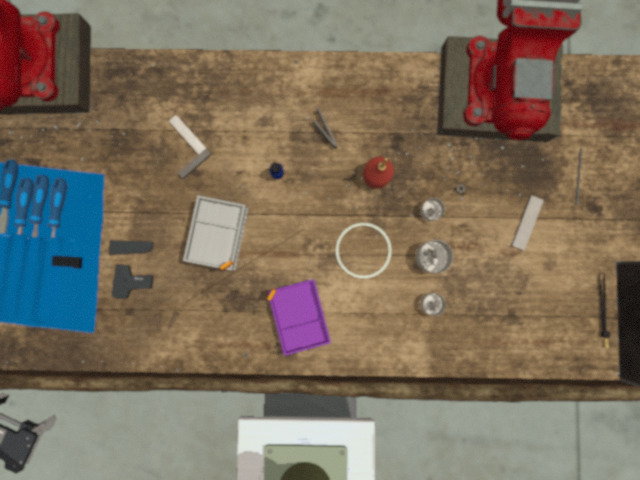

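The top picture shows the ring at about (364,250) and the tray stack at about (215,232), with its orange tab at (226,265). The purple decoy tray is at (300,315), the oil can at (378,170) and the blue bottle at (277,171). There are three tins at (431,209), (434,256) and (431,303). The middle one at (434,256) is the largest, so it should be the 76 mm tin. I'll confirm it in an enlarged crop.

```bash
cat > h.py <<'E'
from plant import *
import numpy as np, cv2
def px2w(n,u,v,z):
    c=camera_info(n);K=c["camera_matrix"];E=c["extrinsics"];R=E[:3,:3];t=E[:3,3]
    d=np.linalg.solve(K,[u,v,1.])*[1,-1,-1]; d=R.T@d; o=-R.T@t
    return o+d*(z-o[2])/d[2]
def w2px(n,P):
    c=camera_info(n);E=c["extrinsics"];p=(np.atleast_2d(P)@E[:3,:3].T+E[:3,3])*[1,-1,-1]
    p=p@c["camera_matrix"].T; return p[:,:2]/p[:,2:]
E
python3 - <<'E'
from h import *
t=cv2.imread("pics/top0.png");s=cv2.imread("pics/scene0.png")
f=lambda im,x,y,w,h,k:cv2.resize(im[y:y+h,x:x+w],None,fx=k,fy=k,interpolation=cv2.INTER_CUBIC)
a=np.hstack([f(t,170,185,100,100,4),f(t,375,195,100,100,4)])
b=np.hstack([f(s,185,150,100,100,4),f(s,400,280,100,100,4)])
cv2.imwrite("pics/crop.png",cv2.resize(np.vstack([a,b]),(600,600)) if 0 else cv2.resize(np.vstack([a,b]),None,fx=.75,fy=.75))
for n,im,(x,y,w,h) in(("top",t,(330,215,68,70)),("scene",s,(335,255,82,68))):
    m=(im[y:y+h,x:x+w].min(2)>165).astype(np.uint8)
    c=np.argwhere(m)[:,::-1].astype(np.float32)+[x,y]
    e=cv2.fitEllipse(c.astype(np.float32)); print(n,"ring",e,px2w(n,*e[0],0))
for q in((434,256),(431,209),(431,303)):print(px2w("top",*q,25))
for q in((378,175),(277,173)):print(px2w("top",*q,60))
E
```

```text
top ring ((363.1572265625, 250.15765380859375), (52.570152282714844, 53.00529098510742), 115.79889678955078) [ 550.01030273 -127.82424599    0.        ]
scene ring ((376.07568359375, 289.5676574707031), (51.80907440185547, 68.22179412841797), 96.73780822753906) [ 547.43786307 -129.1484787     0.        ]
[ 537.39371845 -290.80799563   25.        ]
[ 647.8200648  -284.17394458   25.        ]
[ 428.3366465  -283.45926112   25.        ]
[ 719.7096839  -154.89459705   60.        ]
[721.24516648  76.63261922  60.        ]
```

View pics/crop.png

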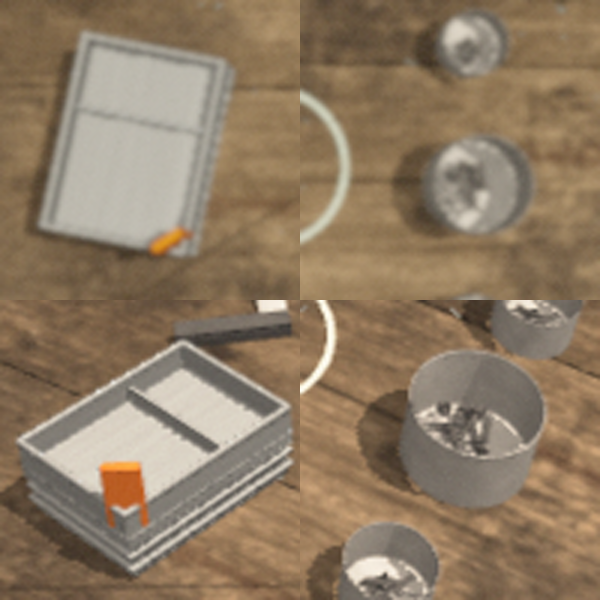

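The enlarged crop confirms the middle tin as the largest, at top (434,256) and scene (458,316). The plain steel tray's tab stands at its lower-right corner in the top view and at the near corner in the scene view. A wall post stands just outside the tab.

```bash
python3 - <<'E'
from h import *
from scipy.optimize import least_squares
print(px2w("top",435,256,50),px2w("scene",458.3,316,50))
L=np.array([[75,55],[75,-55],[-75,-55],[-75,55]])
top=np.array([(82,32),(226,61),(192,251),(38,228)])/3+[170,185]
# order: far(+,+)=top TL, (+,-)=TR, (-,-)=BR, (-,+)=BL
sc=(np.array([(183,343),(290,407),(126,512),(20,440)])-[0,300])/3+[185,150]
tt=np.array([(170,241)])/3+[170,185]; ts=(np.array([(121,464)])-[0,300])/3+[185,150]
def pts(p):
    c,s=np.cos(p[2]),np.sin(p[2]);R=np.array([[c,-s],[s,c]])
    A=np.c_[L@R.T+p[:2],[64]*4];B=np.r_[R@[-66,-46]+p[:2],95][None];return A,B
def res(p,k=3):
    A,B=pts(p);r=[]
    if k&1:r+=[w2px("top",A)-top,w2px("top",B)-tt]
    if k&2:r+=[w2px("scene",A)-sc,w2px("scene",B)-ts]
    return np.concatenate(r).ravel()
for k in(1,2,3):
    f=least_squares(res,[600,220,-.17],args=(k,),x_scale=[10,10,.1],loss="soft_l1"); print(k,f.x,np.degrees(f.x[2]),pts(f.x)[1]);
print(res(f.x).round(1))
E
```

```text
[ 536.37373331 -287.03520225   50.        ] [ 529.78819521 -291.52878578   50.        ]
1 [ 5.81519629e+02  2.14249136e+02 -1.67053650e-01] -9.571469090906048 [[508.78964136 179.86383498  95.        ]]
2 [ 5.81011248e+02  2.14233025e+02 -1.83021119e-01] -10.486337689390263 [[507.74150876 181.01337135  95.        ]]
3 [ 5.81293246e+02  2.14483893e+02 -1.76053125e-01] -10.08710102998975 [[508.25675883 180.75450755  95.        ]]
[ 0.6  0.4 -0.2 -0.2 -2.1  1.3  1.5 -0.3 -0.5 -0.3 -0.  -1.4  0.6 -1.
  0.2  0.9 -0.9 -0.   0.4  0.4]
```

```bash
cat >> h.py <<'E'
from scipy.spatial.transform import Rotation as Ro
def to(x,y,z,yaw,roll_tilt=0,cur=None):
    "shift (mm) and turn (deg) in present tool axes to reach a tool-down pose"
    s=sense(); p,r=cur or (s["eef_pos"],s["tcp_rot"])
    A=Ro.from_euler("xyz",r); B=Ro.from_euler("xyz",[np.pi,0,np.radians(yaw)])*Ro.from_euler("x",roll_tilt,degrees=True)
    print(s["clock"],"shift",A.inv().apply(np.array([x,y,z])-p).round(1),"turn",(A.inv()*B).as_rotvec(degrees=True).round(2),"rows>=",np.linalg.norm(np.array([x,y,z])-p)/41.7)
E
python3 - <<'E'
from h import *
to(527,-364,200,84.7,cur=([223.289,529.876,205.447],[np.pi,0,2.7428]))
to(527,-364,200,84.7)
E
```

```text
0.1 shift [-627.  -705.8    5.4] turn [ 0.   -0.   72.45] rows>= 22.639773840244207
0.1 shift [-627.  -705.1    5.7] turn [-1.100e-01  6.000e-02  7.245e+01] rows>= 22.62866667986164
```

send_rows(
  moves=[
    [-0.01,-0.011,0,0,0,2,0.044],
    [-0.03,-0.034,0,0,0,5,0.044],
    [-0.054,-0.061,0,0,0,8,0.044],
    [-0.078,-0.088,0.001,0,0,11,0.044],
    [-0.102,-0.115,0.001,0,0,14,0.044],
    [-0.126,-0.142,0.001,0,0,17,0.044],
    [-0.15,-0.169,0.001,0,0,20,0.044],
    [-0.174,-0.196,0.002,0,0,23,0.044],
    [-0.198,-0.223,0.002,0,0,26,0.044],
    [-0.222,-0.25,0.002,0,0,29,0.044],
  ],
)

```text
clock: 0.93
eef_pos: [330.5, 211.6, 203.1]
tcp_rot: [-3.141, -0.0, 2.235]
wrist_force: [0.9, -0.8, -0.6]
grip_width: 44.3
finger_force: 0.0
```

```bash
python3 - <<'E'
from h import *
to(527,-364,200,84.7); s=sense(); print(s["eef_pos"],s["q"],s["grip_width"])
E
```

```text
0.9333 shift [-574.4 -199.9    3.1] turn [-2.000e-02  1.000e-02  4.334e+01] rows>= 14.585303645269502
[330.51866156 211.58797437 203.08533989] [ 3.48038432e-01 -2.01582182e-01  1.95563226e+00 -6.83473737e-05
  1.38789925e+00 -3.15790466e-01] 44.251420756257325
```

send_rows(
  moves=[
    [-0.033,-0.011,0,0,0,4,0.044],
    [-0.066,-0.023,0,0,0,8,0.044],
    [-0.099,-0.034,0,0,0,12,0.044],
    [-0.132,-0.046,0.001,0,0,16,0.044],
    [-0.165,-0.057,0.001,0,0,20,0.044],
    [-0.198,-0.069,0.001,0,0,24,0.044],
    [-0.231,-0.08,0.001,0,0,28,0.044],
    [-0.264,-0.092,0.002,0,0,32,0.044],
    [-0.297,-0.103,0.002,0,0,36,0.044],
    [-0.33,-0.115,0.002,0,0,40,0.044],
  ],
)

```text
clock: 1.77
eef_pos: [444.1, -118.9, 201.0]
tcp_rot: [-3.141, -0.0, 1.535]
wrist_force: [-0.1, -0.2, -0.3]
grip_width: 43.9
finger_force: 0.0
```

```bash
python3 - <<'E'
from h import *
to(527,-364,110,84.7); s=sense(); print(s["eef_pos"],s["q"],s["grip_width"])
E
```

```text
1.7667 shift [-242.    91.8   90.8] turn [-0.03 -0.03  3.23] rows>= 6.578336572945034
[ 444.08144617 -118.86220913  201.00325931] [-4.50315870e-01 -3.93779860e-02  1.81661591e+00  2.20023761e-04
  1.36507246e+00 -4.14162487e-01] 43.946236029913365
```

send_rows(
  moves=[
    [-0.03,0.011,0,0,0,1,0.044],
    [-0.06,0.023,0,0,0,2,0.044],
    [-0.09,0.034,0.01,0,0,3,0.044],
    [-0.12,0.046,0.02,0,0,3.2,0.044],
    [-0.15,0.057,0.03,0,0,3.2,0.044],
    [-0.18,0.068,0.045,0,0,3.2,0.044],
    [-0.205,0.078,0.06,0,0,3.2,0.044],
    [-0.225,0.085,0.075,0,0,3.2,0.044],
    [-0.238,0.09,0.088,0,0,3.2,0.044],
    [-0.242,0.092,0.09,0,0,3.2,0.044],
  ],
)

```text
clock: 2.6
eef_pos: [526.6, -362.8, 107.5]
tcp_rot: [-3.137, -0.003, 1.481]
wrist_force: [-0.2, 0.4, -0.4]
grip_width: 43.9
finger_force: 0.0
```

```bash
python3 - <<'E'
from h import *
to(527,-364,12,84.7); s=sense(); print(s["eef_pos"],s["q"],s["grip_width"])
E
```

```text
2.6 shift [-1.5  0.9 95.5] turn [-0.27 -0.17  0.14] rows>= 2.2895874852524716
[ 526.61589542 -362.80029769  107.4674877 ] [-7.38216223e-01  4.33033701e-01  1.45759306e+00 -4.80092066e-04
  1.25662213e+00 -6.47981222e-01] 43.933306015574736
```

send_rows(
  moves=[
    [0,0,0.012,0,0,0,0.044],
    [0,0,0.028,0,0,0,0.044],
    [0,0,0.044,0,0,0,0.044],
    [0,0,0.06,0,0,0,0.044],
    [0,0,0.073,0,0,0,0.044],
    [0,0,0.083,0,0,0,0.044],
    [0,0,0.089,0,0,0,0.044],
    [0,0,0.092,0,0,0,0.044],
    [0,0,0.092,0,0,0,0.044],
    [0,0,0.092,0,0,0,0.044],
  ],
)

```text
clock: 3.43
eef_pos: [528.8, -362.4, 20.1]
tcp_rot: [3.141, 0.001, 1.483]
wrist_force: [-0.4, -0.0, 0.7]
grip_width: 44.2
finger_force: 0.0
```

```bash
python3 - <<'E'
from h import *
to(545.4,-167.5,13,84.7); s=sense(); print(s["eef_pos"],s["tcp_rot"],s["grip_width"])
cv2.imwrite("pics/s1.png",cv2.resize(grab_frame("scene")[200:440,320:640,::-1],None,fx=2,fy=2))
E
```

```text
3.4333 shift [195.6  -0.6   7. ] turn [0.05 0.04 0.26] rows>= 4.69371690374701
[ 528.80903616 -362.39464488   20.08980244] [3.14068203e+00 6.69062611e-04 1.48276205e+00] 44.18371217254401
```

View pics/s1.png

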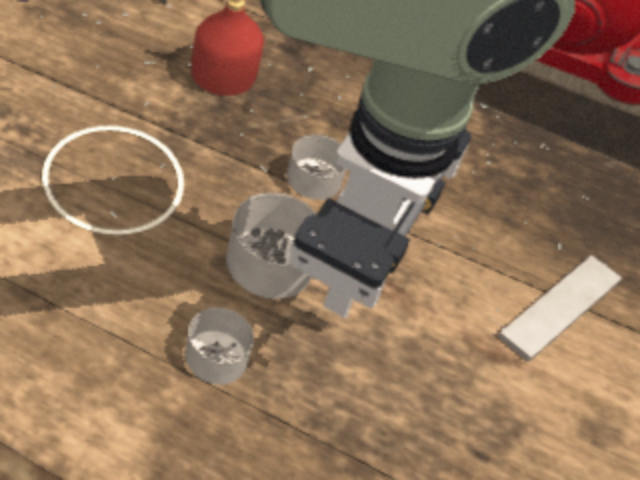

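The gripper is behind the large tin, away from the ring. The tin is at crop (272,245) and the ring at (113,180). The way between is free, so I push.

send_rows(
  moves=[
    [0.006,0,0.003,0,0,0,0.044],
    [0.016,0,0.005,0,0,0,0.044],
    [0.026,0,0.005,0,0,0,0.044],
    [0.034,0,0.005,0,0,0,0.044],
    [0.042,0,0.005,0,0,0,0.044],
    [0.052,0,0.005,0,0,0,0.044],
    [0.064,0,0.005,0,0,0,0.044],
    [0.076,0,0.005,0,0,0,0.044],
    [0.088,0,0.005,0,0,0,0.044],
    [0.098,0,0.005,0,0,0,0.044],
  ],
)

```text
clock: 4.32
eef_pos: [537.0, -262.8, 14.4]
tcp_rot: [-3.141, -0.0, 1.483]
wrist_force: [-0.5, -0.9, -1.1]
grip_width: 44.1
finger_force: 0.4
```

```bash
python3 - <<'E'
from h import *
to(545.4,-167.5,14,84.7); s=sense(); print(s["eef_pos"],s["wrist_force"])
E
```

```text
4.3167 shift [95.7  0.1  0.4] turn [-0.02 -0.01  0.29] rows>= 2.2952952322814606
[ 536.97001124 -262.84091457   14.42302496] [-0.47507922 -0.89412409 -1.06525588]
```

send_rows(
  moves=[
    [0.01,0,0,0,0,0,0.044],
    [0.022,0,0,0,0,0,0.044],
    [0.034,0,0,0,0,0,0.044],
    [0.046,0,0,0,0,0,0.044],
    [0.058,0,0,0,0,0,0.044],
    [0.07,0,0,0,0,0,0.044],
    [0.08,0,0,0,0,0,0.044],
    [0.088,0,0,0,0,0,0.044],
    [0.093,0,0,0,0,0,0.044],
    [0.095,0,0,0,0,0,0.044],
  ],
)

```text
clock: 5.15
eef_pos: [545.4, -169.0, 14.5]
tcp_rot: [-3.142, 0.0, 1.484]
wrist_force: [0.5, -1.0, 1.1]
grip_width: 44.1
finger_force: 0.5
```

send_rows(
  moves=[
    [0,0,0,0,0,0,0.044],
    [-0.01,0,0,0,0,0,0.044],
    [-0.03,0,0,0,0,0,0.044],
    [-0.05,0,-0.005,0,0,0,0.044],
    [-0.06,0,-0.02,0,0,0,0.044],
    [-0.06,0,-0.05,0,0,0,0.044],
    [-0.06,0,-0.085,0,0,0,0.044],
    [-0.06,0,-0.12,0,0,0,0.044],
    [-0.06,0,-0.15,0,0,0,0.044],
    [-0.06,0,-0.165,0,0,0,0.044],
  ],
)

```text
clock: 5.98
eef_pos: [542.0, -232.4, 184.7]
tcp_rot: [3.135, 0.004, 1.481]
wrist_force: [1.4, 0.4, 0.5]
grip_width: 44.2
finger_force: 0.0
```

```bash
python3 - <<'E'
from h import *
s=sense(); print(s["eef_pos"],s["q"])
t=grab_frame("top")[:,:,::-1];c=grab_frame("scene")[:,:,::-1]
cv2.imwrite("pics/t2.png",np.hstack([cv2.resize(t[190:310,310:430],(400,400)),cv2.resize(c[240:340,320:420],(400,400))]))
E
```

```text
[ 542.02363391 -232.37405547  184.72656613] [-5.51659566e-01  2.48882760e-01  1.53394130e+00 -8.22296522e-05
  1.35081265e+00 -4.62087462e-01]
```

View pics/t2.png

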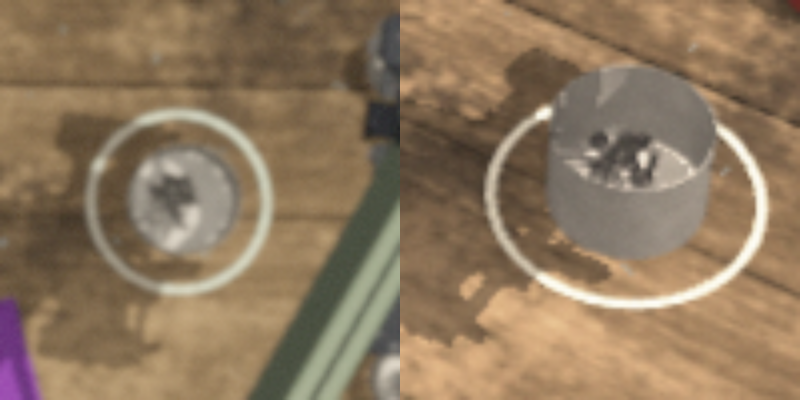

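The tin stands wholly inside the ring with margin all round: tin centre at crop (184,200), ring centre at about (180,200). Next is the tab.

```bash
python3 - <<'E'
from h import *
print(px2w("top",365.2,250,50),px2w("scene",320+232/4,240+128/4,50))
to(508.3,180.7,160,125)
E
```

```text
[ 547.82909131 -127.73994061   50.        ] [ 546.68797124 -129.93653484   50.        ]
6.0833 shift [408.5 -71.   21.8] turn [  0.36   0.39 -40.12] rows>= 9.956819414022235
```

send_rows(
  moves=[
    [0.012,-0.002,0,0,0,-3,0.05],
    [0.037,-0.006,0,0,0,-7,0.05],
    [0.067,-0.012,0,0,0,-11,0.05],
    [0.099,-0.017,0,0,0,-15,0.05],
    [0.131,-0.023,0,0,0,-19,0.05],
    [0.163,-0.028,0,0,0,-23,0.05],
    [0.195,-0.034,0,0,0,-27,0.05],
    [0.227,-0.04,0,0,0,-31,0.05],
    [0.259,-0.045,0,0,0,-35,0.05],
    [0.291,-0.051,0,0,0,-39,0.05],
  ],
)

```text
clock: 6.92
eef_pos: [513.5, 65.6, 177.2]
tcp_rot: [-3.139, -0.002, 2.166]
wrist_force: [0.8, 0.1, -0.0]
grip_width: 50.0
finger_force: 0.0
```

```bash
python3 - <<'E'
from h import *
to(508.3,180.7,130,125)
E
```

```text
6.9167 shift [98.1 60.4 47.3] turn [-0.16 -0.11 -0.91] rows>= 2.985985390554024
```

send_rows(
  moves=[
    [0.02,0.012,0.003,0,0,-0.4,0.05],
    [0.038,0.023,0.01,0,0,-0.9,0.05],
    [0.055,0.034,0.018,0,0,-0.9,0.05],
    [0.071,0.044,0.027,0,0,-0.9,0.05],
    [0.084,0.052,0.035,0,0,-0.9,0.05],
    [0.093,0.057,0.042,0,0,-0.9,0.05],
    [0.098,0.06,0.046,0,0,-0.9,0.05],
    [0.098,0.06,0.047,0,0,-0.9,0.05],
    [0.098,0.06,0.047,0,0,-0.9,0.05],
    [0.098,0.06,0.047,0,0,-0.9,0.05],
  ],
)

```text
clock: 7.75
eef_pos: [510.2, 178.7, 132.5]
tcp_rot: [-3.141, 0.0, 2.178]
wrist_force: [-0.7, 0.7, 0.7]
grip_width: 49.7
finger_force: 0.0
```

```bash
python3 - <<'E'
from h import *
to(508.3,180.7,68,125)
c=grab_frame("scene")[:,:,::-1]
cv2.imwrite("pics/s3.png",cv2.resize(c[120:270,140:340],(800,600)))
s=sense();print(s["eef_pos"],s["tcp_rot"])
E
```

```text
7.75 shift [ 2.7 -0.4 64.5] turn [-0.01  0.02 -0.2 ] rows>= 1.5474307211426053
[510.4428906  178.73563824 132.820623  ] [3.14103738e+00 5.99657045e-04 2.17800855e+00]
```

View pics/s3.png

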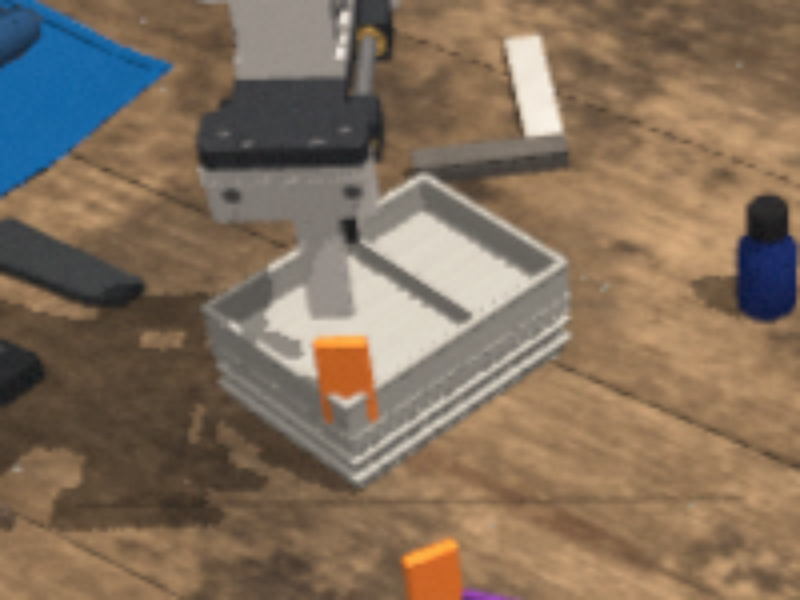

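The fingers are over the tab: outer fingertip at crop (332,315), tab top at (342,340). I check the lateral alignment by projection.

```bash
python3 - <<'E'
from h import *
s=sense();p=s["eef_pos"];A=Ro.from_euler("xyz",s["tcp_rot"])
f=lambda q:((w2px("scene",q)-[140,120])*4).round()
for w in(25,31,37):
    for x in(-8,0,8):
        o=p+A.apply([x,-w,0]);print(w,x,f(o),f(o-[0,0,64]))
y=np.radians(-10.1);R=np.array([[np.cos(y),-np.sin(y)],[np.sin(y),np.cos(y)]])
for a in(-13,13):print("tabtop",f(np.r_[R@(np.array([-66,-46])+a*np.array([-.707,.707]))+[581.3,214.5],95]))
E
```

```text
25 -8 [[353. 313.]] [[369. 415.]]
25 0 [[336. 313.]] [[352. 415.]]
25 8 [[318. 314.]] [[335. 416.]]
31 -8 [[353. 321.]] [[368. 423.]]
31 0 [[335. 322.]] [[351. 424.]]
31 8 [[317. 322.]] [[334. 424.]]
37 -8 [[352. 330.]] [[367. 432.]]
37 0 [[334. 330.]] [[350. 433.]]
37 8 [[316. 331.]] [[333. 433.]]
tabtop [[370. 339.]]
tabtop [[315. 341.]]
```

send_rows(
  moves=[
    [0.001,0,0.008,0,0,0,0.05],
    [0.002,0,0.02,0,0,0,0.05],
    [0.002,0,0.032,0,0,0,0.05],
    [0.002,0,0.043,0,0,0,0.05],
    [0.002,0,0.052,0,0,0,0.05],
    [0.002,0,0.058,0,0,0,0.05],
    [0.002,0,0.062,0,0,0,0.05],
    [0.002,0,0.063,0,0,0,0.05],
    [0.002,0,0.063,0,0,0,0.05],
    [0.002,0,0.063,0,0,0,0.05],
  ],
)

```text
clock: 8.63
eef_pos: [509.3, 181.3, 69.9]
tcp_rot: [3.141, 0.0, 2.179]
wrist_force: [0.5, -0.4, 0.5]
grip_width: 50.2
finger_force: 0.0
```

```bash
python3 - <<'E'
from h import *
to(508.3,180.7,68,125)
c=grab_frame("scene")[:,:,::-1]
cv2.imwrite("pics/s4.png",cv2.resize(c[120:270,140:340],(800,600)))
s=sense();print(s["eef_pos"],s["wrist_force"])
E
```

```text
8.6333 shift [ 0.  -1.1  1.9] turn [ 0.05  0.02 -0.15] rows>= 0.05284769726405346
[509.38431803 181.33190866  70.04842709] [ 0.82390514 -0.23945137 -0.00444736]
```

View pics/s4.png

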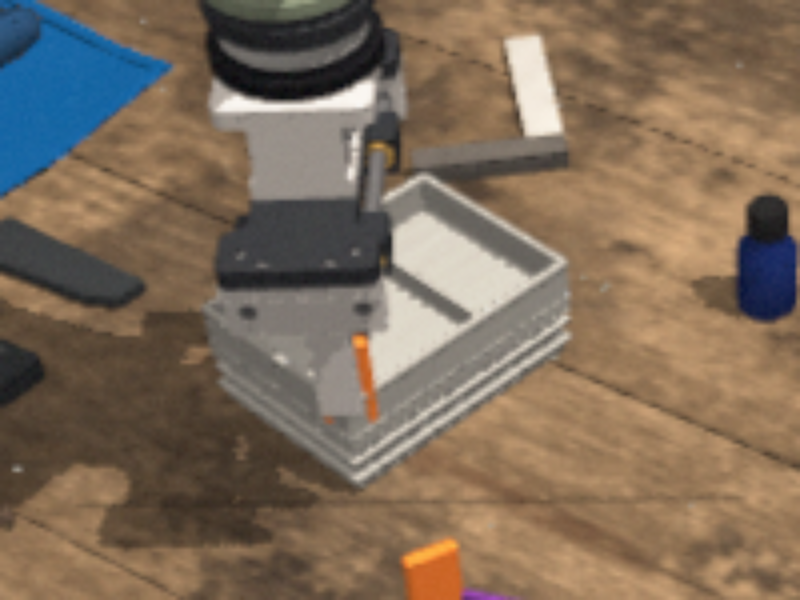

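The outer finger covers the tab at crop (345,380), with the tab's right edge showing at (365,375). It is centred and outside the corner. I close on it.

send_rows(
  moves=[
    [0,-0.001,0.001,0,0,0,0.04],
    [0,-0.001,0.001,0,0,0,0.03],
    [0,-0.001,0.001,0,0,0,0.02],
    [0,-0.001,0.001,0,0,0,0.014],
    [0,-0.001,0.001,0,0,0,0.01],
    [0,-0.001,0.001,0,0,0,0.006],
    [0,-0.001,0.001,0,0,0,0.003],
    [0,-0.001,0.001,0,0,0,0.003],
    [0,-0.001,0.001,0,0,0,0.003],
    [0,-0.001,0.001,0,0,0,0.003],
  ],
  squeeze=50,
)

```text
clock: 9.52
eef_pos: [508.0, 180.6, 68.5]
tcp_rot: [3.141, 0.0, 2.179]
wrist_force: [-0.2, -0.2, 0.1]
grip_width: 7.8
finger_force: 50.0
```

```bash
python3 - <<'E'
from h import *
s=sense();print(s["eef_pos"],s["tcp_rot"],s["wrist_force"],s["grip_width"],s["finger_force"])
# pivot at far corner, rotate tray so tab rises; about horizontal axis perpendicular to tool y
A=Ro.from_euler("xyz",s["tcp_rot"])
y=np.radians(-10.1);R=np.array([[np.cos(y),-np.sin(y)],[np.sin(y),np.cos(y)]])
P=np.r_[R@[75,55]+[581.3,214.5],40]
r=A.inv().apply(P-s["eef_pos"]);print("pivot in tool",r.round(1))
for a in(1,2,3,4,6,8,10,12):
    for sg in(1,):
        Q=Ro.from_rotvec([sg*a,0,0],degrees=True)
        d=r-Q.apply(r);print(sg*a,d.round(1),A.apply(d).round(1))
E
```

```text
[508.01074427 180.64487837  68.49721939] [3.14145001e+00 3.24963803e-06 2.17884552e+00] [-0.21560873 -0.16028772  0.06566271] 7.763715016325717 49.99869525432587
pivot in tool [-28.1 171.4  28.5]
1 [ 0.   0.5 -3. ] [0.4 0.3 3. ]
2 [ 0.   1.1 -6. ] [0.9 0.6 6. ]
3 [-0.   1.7 -8.9] [1.4 1.  8.9]
4 [  0.    2.4 -11.9] [ 2.   1.4 11.9]
6 [ -0.    3.9 -17.8] [ 3.2  2.2 17.8]
8 [ -0.    5.6 -23.6] [ 4.6  3.2 23.6]
10 [  0.    7.6 -29.3] [ 6.2  4.3 29.3]
12 [ -0.    9.7 -35. ] [ 7.9  5.5 35. ]
```

send_rows(
  moves=[
    [0,0.0003,-0.0015,0.5,0,0,0.003],
    [0,0.0005,-0.003,1,0,0,0.003],
    [0,0.0008,-0.0045,1.5,0,0,0.003],
    [0,0.0011,-0.006,2,0,0,0.003],
    [0,0.0014,-0.0075,2.5,0,0,0.003],
    [0,0.0017,-0.009,3,0,0,0.003],
    [0,0.002,-0.0104,3.5,0,0,0.003],
    [0,0.0024,-0.0119,4,0,0,0.003],
    [0,0.0024,-0.0119,4,0,0,0.003],
    [0,0.0024,-0.0119,4,0,0,0.003],
  ],
)

```text
clock: 10.35
eef_pos: [510.1, 182.1, 80.6]
tcp_rot: [-3.072, 0.0, 2.179]
wrist_force: [1.4, -1.0, -1.3]
grip_width: 7.8
finger_force: 50.0
```

```bash
python3 - <<'E'
from h import *
s=sense();print(s["eef_pos"],s["tcp_rot"],s["wrist_force"],s["wrist_torque"],s["grip_width"],s["finger_force"])
c=grab_frame("scene")[:,:,::-1]
cv2.imwrite("pics/s5.png",cv2.resize(c[120:270,140:340],(800,600)))
A=Ro.from_euler("xyz",s["tcp_rot"])
y=np.radians(-10.1);R=np.array([[np.cos(y),-np.sin(y)],[np.sin(y),np.cos(y)]])
P=np.r_[R@[75,55]+[581.3,214.5],40]
r=A.inv().apply(P-s["eef_pos"]);print("pivot in tool",r.round(1))
for a in(1,2,3,4,5,6):
    Q=Ro.from_rotvec([a,0,0],degrees=True);print(a,(r-Q.apply(r)).round(1))
E
```

```text
[510.0790403  182.06224425  80.62312423] [-3.07175476e+00  9.29870045e-05  2.17919813e+00] [ 1.44057101 -0.96118684 -1.32985321] [-0.22480788 -0.08282674 -0.12578488] 7.777446471546194 49.99859869480133
pivot in tool [-28.2 171.3  28.7]
1 [ 0.   0.5 -3. ]
2 [ 0.   1.1 -6. ]
3 [-0.   1.7 -8.9]
4 [  0.    2.4 -11.9]
5 [  0.    3.2 -14.8]
6 [ -0.    3.9 -17.8]
```

View pics/s5.png

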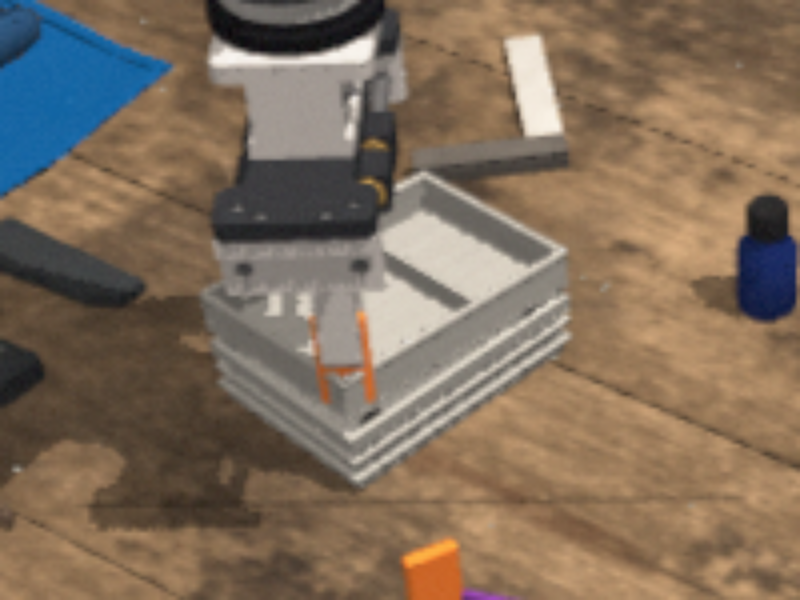

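The near corner at crop (350,430) has risen while the far corner at (423,175) is still seated. The stack has not moved, so I continue the tilt.

send_rows(
  moves=[
    [0,0.0003,-0.0015,0.5,0,0,0.003],
    [0,0.0005,-0.003,1,0,0,0.003],
    [0,0.0008,-0.0045,1.5,0,0,0.003],
    [0,0.0011,-0.006,2,0,0,0.003],
    [0,0.0014,-0.0075,2.5,0,0,0.003],
    [0,0.0017,-0.009,3,0,0,0.003],
    [0,0.002,-0.0104,3.5,0,0,0.003],
    [0,0.0024,-0.0119,4,0,0,0.003],
    [0,0.0028,-0.0134,4.5,0,0,0.003],
    [0,0.0032,-0.0148,5,0,0,0.003],
  ],
)

```text
clock: 11.23
eef_pos: [513.1, 184.2, 94.9]
tcp_rot: [-2.983, -0.0, 2.179]
wrist_force: [-1.4, -2.8, -0.2]
grip_width: 7.7
finger_force: 50.0
```

```bash
python3 - <<'E'
from h import *
s=sense();print(s["eef_pos"],s["tcp_rot"],s["wrist_force"],s["wrist_torque"],s["grip_width"])
A=Ro.from_euler("xyz",s["tcp_rot"]);print("up in tool",A.inv().apply([0,0,1]).round(3))
E
```

```text
[513.051723   184.22919378  94.9142768 ] [-2.98262250e+00 -1.15402635e-04  2.17903248e+00] [-1.4297844  -2.78611785 -0.16903384] [-0.74317017  0.31504447 -0.2654047 ] 7.6650463771649315
up in tool [ 0.    -0.158 -0.987]
```

send_rows(
  moves=[
    [0,-0.0003,-0.002,0,0,0,0.003],
    [0,-0.0006,-0.004,0,0,0,0.003],
    [0,-0.001,-0.006,0,0,0,0.003],
    [0,-0.0013,-0.008,0,0,0,0.003],
    [0,-0.0016,-0.01,0,0,0,0.003],
    [0,-0.002,-0.0125,0,0,0,0.003],
    [0,-0.0025,-0.0155,0,0,0,0.003],
    [0,-0.0032,-0.02,0,0,0,0.003],
    [0,-0.004,-0.025,0,0,0,0.003],
    [0,-0.005,-0.031,0,0,0,0.003],
  ],
)

```text
clock: 12.07
eef_pos: [513.2, 184.4, 126.7]
tcp_rot: [-2.984, -0.0, 2.179]
wrist_force: [-0.7, -0.0, -1.3]
grip_width: 8.0
finger_force: 50.0
```

```bash
python3 - <<'E'
from h import *
s=sense();print(s["eef_pos"],s["tcp_rot"],s["wrist_force"],s["wrist_torque"],s["grip_width"])
c=grab_frame("scene")[:,:,::-1]
cv2.imwrite("pics/s6.png",cv2.resize(c[100:250,140:340],(800,600)))
E
```

```text
[513.23475917 184.38560611 126.72454974] [-2.98446589e+00 -1.51544438e-04  2.17906647e+00] [-0.73498637 -0.04131435 -1.25212247] [-0.01828514  0.03006537  0.00650685] 7.971030360306372
```

View pics/s6.png

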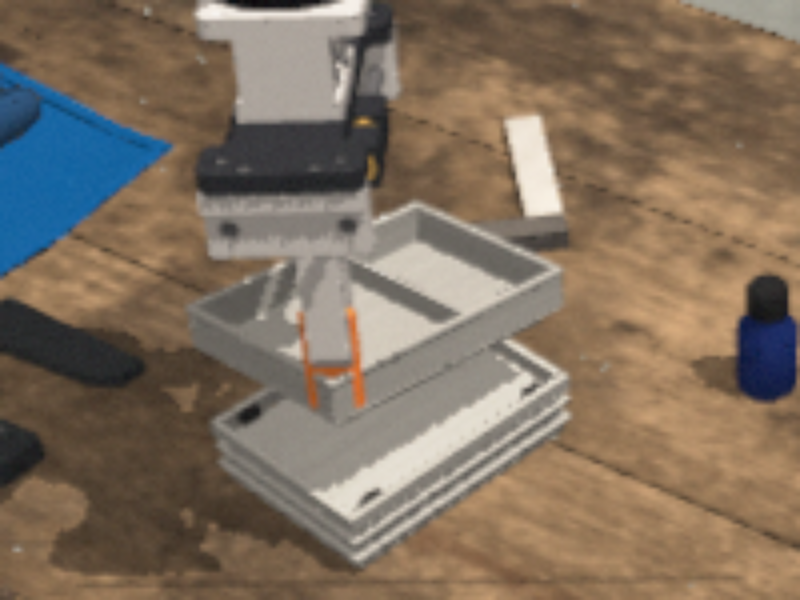

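The tray is free and held at crop (375,310). The stack below at (390,450) is in its place. I level it and rise, then carry it over.

send_rows(
  moves=[
    [0,-0.0008,-0.005,0,0,0,0.003],
    [0,-0.0016,-0.01,-0.5,0,0,0.003],
    [0,-0.0024,-0.015,-1.5,0,0,0.003],
    [0,-0.0032,-0.02,-2.5,0,0,0.003],
    [0,-0.004,-0.025,-3.8,0,0,0.003],
    [0,-0.0048,-0.03,-5,0,0,0.003],
    [0,-0.0056,-0.035,-6.2,0,0,0.003],
    [0,-0.0062,-0.039,-7.5,0,0,0.003],
    [0,-0.0066,-0.042,-8.5,0,0,0.003],
    [0,-0.0067,-0.043,-9,0,0,0.003],
  ],
)

```text
clock: 12.95
eef_pos: [513.4, 184.3, 170.7]
tcp_rot: [3.139, 0.0, 2.179]
wrist_force: [0.0, -1.0, -0.9]
grip_width: 7.7
finger_force: 50.0
```

```bash
python3 - <<'E'
from h import *
s=sense();print(s["eef_pos"],s["tcp_rot"],s["grip_width"],s["q"])
to(473.7,-163,165,124.85)
E
```

```text
[513.39693628 184.26216362 170.66360171] [3.13922084e+00 4.77774766e-04 2.17881261e+00] 7.665908116501414 [ 1.85551310e-01  1.73766241e-01  1.65479767e+00  5.55384056e-04
  1.31066960e+00 -4.22607748e-01]
12.95 shift [-262.3 -231.     5.2] turn [ 0.14  0.03 -0.01] rows>= 8.382964995186079
```

send_rows(
  moves=[
    [-0.003,-0.003,0,0,0,0,0.003],
    [-0.01,-0.009,0,0,0,0,0.003],
    [-0.02,-0.018,0,0,0,0,0.003],
    [-0.033,-0.029,0,0,0,0,0.003],
    [-0.048,-0.042,0,0,0,0,0.003],
    [-0.064,-0.056,0,0,0,0,0.003],
    [-0.08,-0.07,0,0,0,0,0.003],
    [-0.096,-0.085,0,0,0,0,0.003],
    [-0.112,-0.099,0,0,0,0,0.003],
    [-0.128,-0.113,0,0,0,0,0.003],
  ],
)

```text
clock: 13.78
eef_pos: [493.0, 12.7, 169.4]
tcp_rot: [-3.14, -0.0, 2.179]
wrist_force: [0.7, 0.2, -1.2]
grip_width: 7.6
finger_force: 50.0
```

send_rows(
  moves=[
    [-0.016,-0.014,0,0,0,0,0.003],
    [-0.032,-0.028,0,0,0,0,0.003],
    [-0.048,-0.042,0.001,0,0,0,0.003],
    [-0.064,-0.056,0.002,0,0,0,0.003],
    [-0.08,-0.07,0.003,0,0,0,0.003],
    [-0.095,-0.084,0.004,0,0,0,0.003],
    [-0.109,-0.096,0.005,0,0,0,0.003],
    [-0.12,-0.106,0.005,0,0,0,0.003],
    [-0.129,-0.114,0.005,0,0,0,0.003],
    [-0.134,-0.118,0.005,0,0,0,0.003],
  ],
)

```text
clock: 14.62
eef_pos: [472.8, -164.6, 164.5]
tcp_rot: [-3.141, -0.0, 2.177]
wrist_force: [0.6, 1.2, -2.0]
grip_width: 7.7
finger_force: 50.0
```

```bash
python3 - <<'E'
from h import *
s=sense();print(s["eef_pos"],s["tcp_rot"],s["grip_width"])
to(473.7,-163,150,124.85)
c=grab_frame("scene")[:,:,::-1];t=grab_frame("top")[:,:,::-1]
cv2.imwrite("pics/s7.png",np.hstack([cv2.resize(c[160:340,280:460],(400,400)),cv2.resize(t[170:330,290:450],(400,400))]))
cv2.imwrite("pics/s7raw.png",c);cv2.imwrite("pics/t7raw.png",t)
E
```

```text
[ 472.76429029 -164.63614664  164.52786115] [-3.14077126e+00 -1.00384007e-04  2.17704076e+00] 7.709869977679752
14.6167 shift [ 0.8  1.7 14.5] turn [-0.05 -0.01 -0.11] rows>= 0.35130976014714727
```

View pics/s7.png

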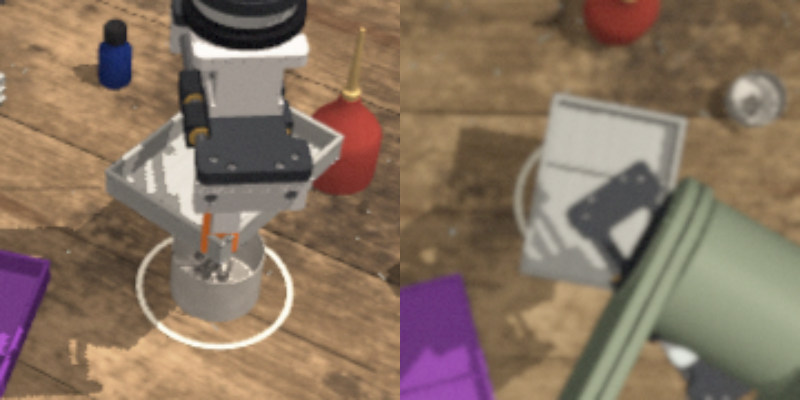

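The tray hangs level over the tin in the scene view at crop (225,165), with the tin in the ring at (215,275). I check the middle and level against the model.

```bash
python3 - <<'E'
from h import *
y=np.radians(-10.1);R=np.array([[np.cos(y),-np.sin(y)],[np.sin(y),np.cos(y)]])
c=np.array([472.8+73.3,-164.6+33.9])
L=np.array([[75,55],[75,-55],[-75,-55],[-75,55]])
P=np.c_[L@R.T+c,[164.5-68.5+64]*4]
print(c,w2px("top",P).round(1),w2px("scene",P).round(1))
print("meas top far(352.4,208) (+-)(404,218) (-+)(339.2,278.8); scene (+-)(433.9,221.2) (-+)(328.6,240.1)")
print([px2w("top",*q,160)[:2].round(0) for q in((352.4,208),(404,218),(339.2,278.8))],P.round(0))
E
```

```text
[ 546.1 -130.7] [[352.4 207.6]
 [404.7 217.6]
 [391.8 289.2]
 [338.9 279. ]] [[383.8 192.4]
 [435.3 220.4]
 [381.  269.4]
 [328.  236.3]]
meas top far(352.4,208) (+-)(404,218) (-+)(339.2,278.8); scene (+-)(433.9,221.2) (-+)(328.6,240.1)
[array([629., -90.]), array([ 609., -197.]), array([482., -64.])] [[ 630.  -90.  160.]
 [ 610. -198.  160.]
 [ 463. -172.  160.]
 [ 482.  -63.  160.]]
```

send_rows(
  moves=[
    [0,0.001,0.002,0,0,0,0.003],
    [0,0.001,0.005,0,0,0,0.003],
    [0,0.001,0.009,0,0,0,0.003],
    [0,0.001,0.012,0,0,0,0.003],
    [0,0.001,0.014,0,0,0,0.003],
    [0,0.001,0.015,0,0,0,0.003],
    [0,0.001,0.015,0,0,0,0.003],
    [0,0.001,0.015,0,0,0,0.003],
    [0,0.001,0.015,0,0,0,0.003],
    [0,0.001,0.015,0,0,0,0.003],
  ],
)

```text
clock: 15.55
eef_pos: [474.5, -162.1, 150.0]
tcp_rot: [3.141, 0.0, 2.179]
wrist_force: [0.2, 0.4, -1.9]
grip_width: 7.7
finger_force: 50.0
```

```bash
python3 - <<'E'
from h import *
s=sense();print(s["eef_pos"],s["tcp_rot"],s["grip_width"],s["finger_force"],abs(s["qd"]).max())
print(job_done())
E
```

```text
[ 474.50720417 -162.10816782  150.01820665] [3.14138847e+00 3.42337555e-04 2.17903545e+00] 7.748354918692525 49.9990439414978 0.001005106127246634
the job is handed in; nothing more can be done
None
```

The job was handed in at about 15.6 s: the largest tin was slid wholly inside the chalk ring, then the top tray was peeled off tab corner first and is held level over the tin, about 60 mm clear; the trays beneath stayed put, and the oil can and marking blue were not touched.

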